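# Run the large pralines into the decorating groove

### The arm

A 7-joint arm with a two-finger parallel gripper is mounted at the origin on the work surface; the furniture and walls round the work are solid. World frame = base frame: x ahead of the robot, y to its left, z up, the work surface at z = 0. Lengths are in m, angles in degrees, forces in N, time in s.
With the tool pointing down it reaches from about 0.35 to 0.9 m from the base axis. Payload 19.9 kg.
Tool frame: the origin (TCP) lies where the fingers leave the gripper's body, on its centre line; the fingertips stand 97 mm ahead of it and the grasp point (between the pads) lies 78 mm ahead of it; z points along the fingers, y is the direction in which the jaws open and shut (so a half turn about z gives the same grasp; the last joint's range is limited). The gripper opens to 94 mm and grips with 3 to 60 N. Pads are 16 mm wide; open, the fingers measure 119 mm over their backs; the gripper's body (75 mm by 177 mm) begins 78 mm behind the grasp point.
Start: joints at [68.268, 23.915, -0.59, 92.452, 0.269, 63.638, -3.037], TCP at [0.207, -0.59, 0.303] pointing down, gripper open.
Joint ranges: [-161.28, 161.28], [-22.2, 115.67], [-73.04, 71.86], [3.21, 147.25], [-68.34, 248.33], [10.77, 114.83], [-161.83, 161.83]. Speed limits (degrees/s): [108.29, 108.29, 136.94, 136.94, 172.46, 172.46, 172.46].

### API

Orientations are given as a 3x3 rotation matrix whose columns are the frame's x, y, z axes.
In Python, from rig import arm gives the robot as it stands. Calls block until the motion is done:
- arm.movep(position, orientation): joint-space move of the TCP to a pose.
- arm.movel(position, ori=None, max_speed=0.15): straight line of the TCP; ori=None keeps the orientation; max_speed is the mean speed in m/s.
- arm.move_joints(angles): joint-space move.
- arm.gripper_open() and arm.clamp(): open the fingers fully, or close them until they stop; the grip force is fixed at half the most.
- arm.wait(seconds).
- arm.solve_ik(position, orientation): joint angles nearest the present ones, or None.
- arm.get_state(): the state.
- arm.read_camera(name): name is "scene" or "side" or "wrist"; returns a dict with "img" (384x512x3 uint8, red, green, blue), "fov_y" (degrees; the focal length in pixels is half the picture's height over the tangent of half this angle, whatever the lens; pixels are square), "cx", "cy" (the principal point, pixels), "R" (3x3) and "t" (3): a world point X has camera coordinates R X + t; the wrist camera has in their place "T_tool_cam" (4x4, takes a point from camera to tool coordinates, whose origin is the TCP and whose axes are the flange's). Camera axes: x right, y down, z forward; pixel columns grow to the right and rows downward; lengths in m; the calibration is good to about 2 mm. The wrist camera is an equidistant fisheye: a pixel r from the principal point sees the ray r / f radians off the axis. A picture is of the moment at which its call begins: read the wrist's pose just before it. There is no depth.
A pose or a line that the arm cannot do raises arm.Unreachable and nothing moves.
- arm.sign_off(): hands the job in, once; it reports no verdict.
The state is a dict: "time": time; "joints": joint angles; "qd": joint speeds; "joint_torque": joint torques, N m; "tcp_pos": TCP position; "ee_rot": TCP orientation; "ft_force": force on the tool from outside, world axes, zero at the start; "wrist_torque": the same for the moment, N m; "opening": finger opening in m.
Only numpy, scipy, OpenCV 4.12 (cv2) and the standard library are available. Lean on these libraries where they do the work, as an engineer would, in place of code of your own. Each camera call takes 0.05 s, during which the arm holds its last target.

### The job

Two tilting trays stand on the worktop, each with a wooden groove in front of it. Take the tray with the three large round pralines by its bar handle and tip it up so that they run along its guide rail in single file into the groove, then lower the tray back down and let go. Do not touch the pralines with the gripper, and leave the tray with the small pralines alone.

Things in the scene. Friction and masses are not known exactly. Their poses are not given: they have to be found in the camera images.
- large_praline_0: One of the three LARGE round pralines: a dark brown chocolate ball 28 mm in diameter with a few nut flecks, about 14 g, lying loose in the large-praline tray against its back wall. Origin at the ball's centre; its axes mean nothing.
- large_praline_1: One of the three LARGE round pralines: a dark brown chocolate ball 28 mm in diameter with a few nut flecks, about 14 g, lying loose in the large-praline tray against its back wall. Origin at the ball's centre; its axes mean nothing.
- large_praline_2: One of the three LARGE round pralines: a dark brown chocolate ball 28 mm in diameter with a few nut flecks, about 14 g, lying loose in the large-praline tray against its back wall. Origin at the ball's centre; its axes mean nothing.
- large_handle (a point): Centre of the bar handle of the tray with the large pralines: round level steel bar, 10 mm thick, 60 mm long, along this point's y; 98 mm above the worktop when down, 37 mm clear behind the tray's back wall, its two arms at y = -30 and +30 mm. x points towards the groove (level when down), z up. The round bar turns between the fingers as the tray tips; lifting it takes about 2 N.
- large_hinge (a point): Middle of that tray's hinge axis, at its outlet edge, 85 mm high; x towards the groove, y along the axis, z up. The bar is 184 mm behind (-x) and 14 mm above it when down and swings about it. Open aluminium tray, 140 x 118 mm, walls 24 mm, leaning 5 degrees back at rest so that pralines stay at its back wall; a slanting guide rail leads to a 42 mm outlet by its -y wall.
- large_tray (a joint): Tipping angle of the large-praline tray: 0 down at rest on its block, growing as the handle is lifted, stop at 0.6 rad. The tray is level at 0.09; from about 0.3 to 0.45 the pralines run well to the outlet, in two seconds or so. Let go, it sinks back to 0 by its own weight.
- large_groove (a point): Middle of the fixed wooden V-groove rail in front of that tray's outlet: where a praline's centre lies half-way along it. Groove along this point's x, 36 mm wide between its walls, from 71 mm behind this point to an end stop 67 mm beyond it, falling 5 degrees to the stop; all three pralines fit in one row.
- small_tray (a joint): Tipping angle of the second tray, of a feeder with the same shape standing beside the first, which holds four SMALL pralines (18 mm balls): 0 down. It is to be left alone.
- small_handle (a point): Centre of the bar handle of the small-praline tray (same shape as the other); which feeder stands on the left and which on the right varies.

How it is judged (in metres and radians):
On the way, in this order (a step that is already met when the one before it is completed fails the run):
1. the large-praline tray is being tipped up by its handle (value of joint large_tray above 0.06 rad), for 0.05 s.
2. all three large pralines lie in the groove (x of large_praline_0 in the frame of large_groove between -0.055 and 0.065 m and y of large_praline_0 in the frame of large_groove between -0.012 and 0.012 m and z of large_praline_0 in the frame of large_groove between -0.02 and 0.02 m and x of large_praline_1 in the frame of large_groove between -0.055 and 0.065 m and y of large_praline_1 in the frame of large_groove between -0.012 and 0.012 m and z of large_praline_1 in the frame of large_groove between -0.02 and 0.02 m and x of large_praline_2 in the frame of large_groove between -0.055 and 0.065 m and y of large_praline_2 in the frame of large_groove between -0.012 and 0.012 m and z of large_praline_2 in the frame of large_groove between -0.02 and 0.02 m), for 0.2 s.
At the end, for the whole second after the job is handed in: All three large pralines lie at rest in a row in the groove of their feeder (centres within its length, within 12 mm of its middle line and 20 mm in height), the large tray is down again (under 0.05 rad), and the small tray is down (all of step 2 and value of joint each of large_tray, small_tray below 0.05 rad and linear speed of each of large_praline_0, large_praline_1, large_praline_2 below 0.03 m/s); the robot touches nothing.
It fails at once if the gripper touches a large praline (contact force between the fingers and large_praline_0 above 0.3 N or contact force between the fingers and large_praline_1 above 0.3 N or contact force between the fingers and large_praline_2 above 0.3 N).
It fails at once if the small-praline tray is tipped (value of joint small_tray above 0.06 rad).
It also fails if it takes over 40 s, if anything falls off the work surface, if the arm or the gripper's body presses on something with over 40 N, if the wrist force passes 120 N, or if a joint passes its speed limit or range.

## Working session

There is one attempt and no reset: what is moved stays moved. The work goes in short steps, each a Python script; the robot and the scene stay as the last script left them, time stands still between calls to the robot, and variables do not carry over. Pictures are saved under pics/ and viewed, and the job is handed in when it is done.

```bash
ls; mkdir -p pics
python3 - <<'E'
from rig import arm
import cv2
for n in ["scene","side","wrist"]:
    c=arm.read_camera(n); cv2.imwrite(f"pics/{n}0.png",c["img"][:,:,::-1])
    print(n,{k:v for k,v in c.items() if k!="img"})
s=arm.get_state();print(s)
E
```

```text
pics
scene {'fov_y': 47.25712850179253, 'cx': 249.44188305005105, 'cy': 185.00133303149698, 'R': array([[-0.7507925 , -0.66041321,  0.01284572],
       [-0.46019766,  0.50902829, -0.72739832],
       [ 0.47384462, -0.55203678, -0.68609524]]), 't': array([0.42766412, 0.40074151, 0.99859023])}
side {'fov_y': 56.45021754630811, 'cx': 259.10560349451845, 'cy': 193.98155897830367, 'R': array([[ 0.82906595, -0.55909604, -0.00782666],
       [-0.37700582, -0.54860338, -0.74625796],
       [ 0.41293614,  0.62164776, -0.66561085]]), 't': array([-0.53003479,  0.29611603,  0.72263004])}
wrist {'fov_y': 65.70646984690485, 'cx': 249.8127236398253, 'cy': 189.9957624206659, 'T_tool_cam': array([[-2.19621501e-04, -9.70005390e-01, -2.43083309e-01,
         7.07272975e-02],
       [ 9.99999934e-01, -2.83422735e-04,  2.27494410e-04,
        -7.43692941e-04],
       [-2.89566140e-04, -2.43083243e-01,  9.70005388e-01,
        -8.34681445e-02],
       [ 0.00000000e+00,  0.00000000e+00,  0.00000000e+00,
         1.00000000e+00]])}
{'time': 0.15, 'joints': array([68.26601142, 23.94200251, -0.59118088, 92.4748569 ,  0.26855967,
       63.63956633, -3.0359953 ]), 'qd': array([ 0.02660964, -0.13107694, -0.04201962, -0.16821722,  0.02604383,
        0.06856754,  0.01301659]), 'joint_torque': array([ 9.27761321e-04, -8.51527834e+01,  6.38933759e-01, -4.26131558e+01,
       -4.88467840e-02,  1.71934644e-02,  1.79859899e-04]), 'tcp_pos': array([ 0.20709848, -0.58949381,  0.30216919]), 'ee_rot': array([[ 9.43467114e-01,  3.31465931e-01, -3.75929651e-04],
       [ 3.31466138e-01, -9.43466702e-01,  8.84177533e-04],
       [-6.16023790e-05, -9.58800375e-04, -9.99999538e-01]]), 'ft_force': array([ 1.1927863 , -0.19610919,  0.0848314 ]), 'wrist_torque': array([ 0.04276213, -0.00171863, -0.02758325]), 'opening': 0.0940140795596347}
```

View pics/scene0.png

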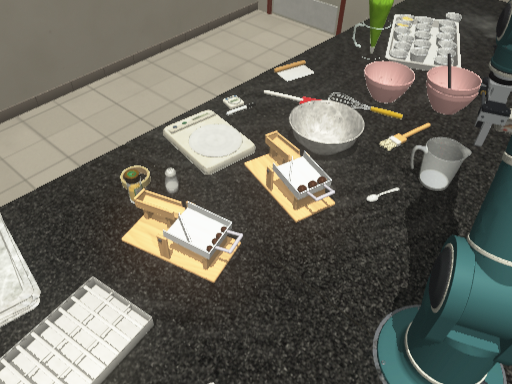

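View pics/side0.png

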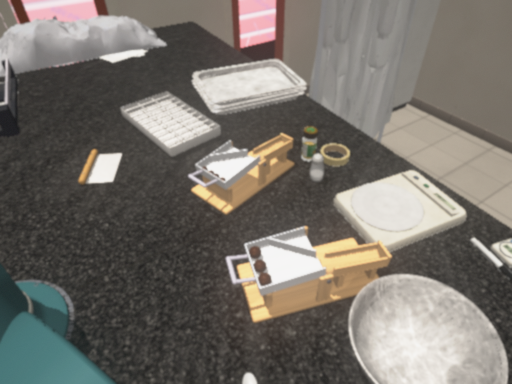

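View pics/wrist0.png

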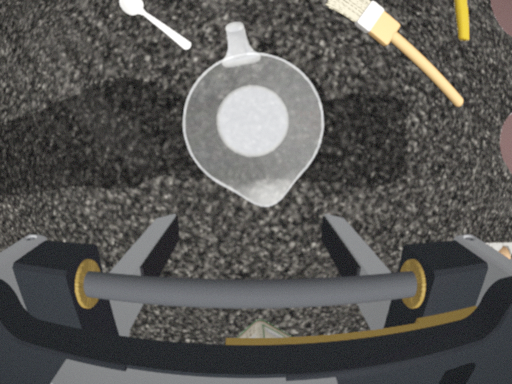

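The scene view shows a feeder at about (295,180) with three balls and one at about (195,235) with apparently four. In the side view the three-ball tray is at about (275,262). I'll enlarge both views to confirm this.

Run:
```python
import cv2, numpy as np
a=cv2.imread("pics/scene0.png"); b=cv2.imread("pics/side0.png")
cv2.imwrite("pics/z1.png",cv2.resize(a[120:225,235:345],None,fx=5,fy=5,interpolation=cv2.INTER_CUBIC))
cv2.imwrite("pics/z2.png",cv2.resize(b[220:320,220:395],None,fx=4.5,fy=4.5,interpolation=cv2.INTER_CUBIC))
cv2.imwrite("pics/z3.png",cv2.resize(a[180:285,115:250],None,fx=5,fy=5,interpolation=cv2.INTER_CUBIC))
```

```text
(no output)
```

View pics/z1.png

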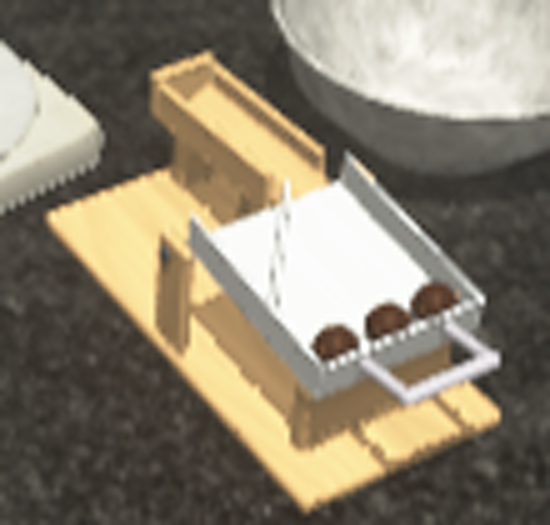

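View pics/z2.png

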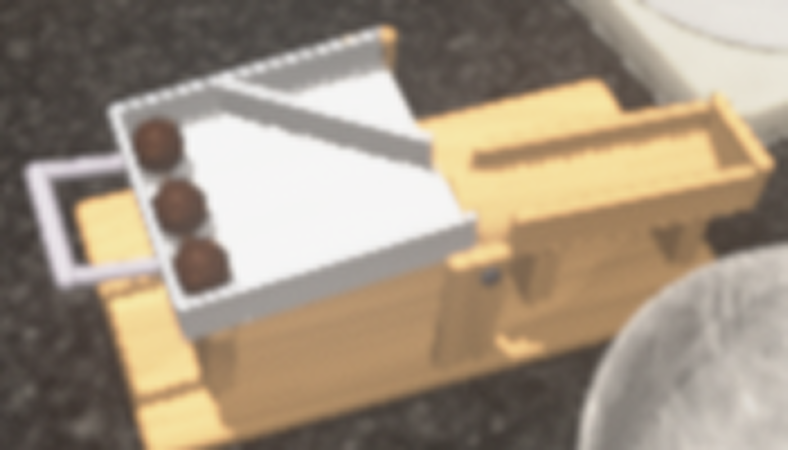

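View pics/z3.png

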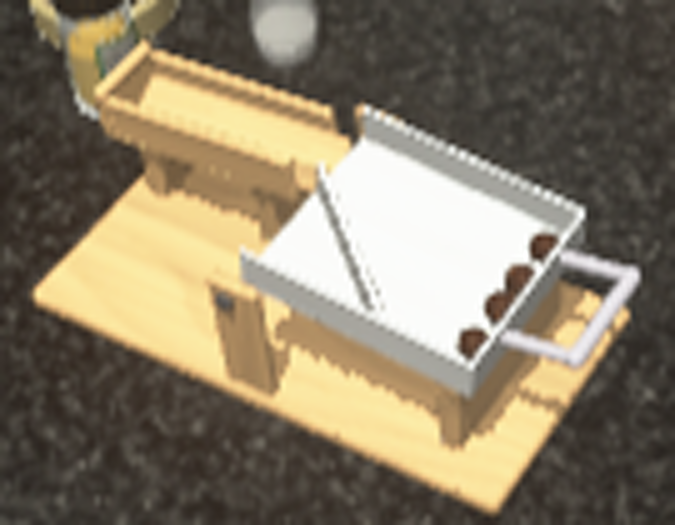

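The z1 and z2 crops confirm it: the target feeder at scene (300,180) and side (275,262) holds three large balls, and the other tray holds four small ones. The handle corners are at scene (316.4,199) and (333.6,192), and at side (227.8,257.8) and (234.4,281.8). Next I'll find the bar by triangulating and by casting onto a plane.

```bash
cat > h.py <<'E'
import numpy as np, cv2
from rig import arm
def cal(c): 
    f=192/np.tan(np.radians(c["fov_y"]/2)); return f
def ray(c,p):
    d=np.array([(p[0]-c["cx"])/cal(c),(p[1]-c["cy"])/cal(c),1.])
    return -c["R"].T@c["t"], c["R"].T@d
def plane(c,p,z):
    o,d=ray(c,p); return o+d*(z-o[2])/d[2]
def tri(c1,p1,c2,p2):
    A=[];b=[]
    for c,p in((c1,p1),(c2,p2)):
        o,d=ray(c,p); d=d/np.linalg.norm(d); P=np.eye(3)-np.outer(d,d); A.append(P);b.append(P@o)
    return np.linalg.lstsq(np.vstack(A),np.hstack(b),rcond=None)[0]
def proj(c,X):
    q=c["R"]@np.asarray(X)+c["t"]; return [c["cx"]+cal(c)*q[0]/q[2],c["cy"]+cal(c)*q[1]/q[2]]
E
python3 - <<'E'
from h import *
np.set_printoptions(precision=4,suppress=True)
sc=arm.read_camera("scene"); sd=arm.read_camera("side")
S=lambda p:(235+p[0]/5-.4,120+p[1]/5-.4)
D=lambda p:(220+p[0]/4.5-.4,220+p[1]/4.5-.4)
# handle +y,-y ; back wall top corners ; groove end stop top corners; balls
pts={'h+':((407,393),(38,170)),'h-':((493,360),(68,277)),'bw+':((322,368),(112,107)),'bw-':((480,300),(183,310)),
'fw+':((193,218),(390,32)),'fw-':((347,155),(472,216)),'g+':((152,75),(718,97)),'g-':((210,53),(770,165)),
'b+':((335,343),(158,143)),'b0':((388,322),(180,206)),'b-':((436,299),(202,264))}
for k,(a,b) in pts.items():
    z=.098 if k[0]=='h' else .1
    print(k,tri(sc,S(a),sd,D(b)),plane(sc,S(a),z),plane(sd,D(b),z))
E
```

```text
h+ [ 0.4581 -0.1545  0.1017] [ 0.4604 -0.1579  0.098 ] [ 0.4589 -0.152   0.098 ]
h- [ 0.439  -0.2117  0.0996] [ 0.4392 -0.2131  0.098 ] [ 0.44   -0.2105  0.098 ]
bw+ [ 0.5072 -0.1404  0.0998] [ 0.507  -0.1402  0.1   ] [ 0.5071 -0.1406  0.1   ]
bw- [ 0.4734 -0.2521  0.0966] [ 0.4721 -0.2487  0.1   ] [ 0.4716 -0.2541  0.1   ]
fw+ [ 0.6406 -0.1854  0.1092] [ 0.6442 -0.1929  0.1   ] [ 0.6494 -0.1782  0.1   ]
fw- [ 0.6014 -0.2926  0.112 ] [ 0.6107 -0.3061  0.1   ] [ 0.6074 -0.2869  0.1   ]
g+ [ 0.7621 -0.2964  0.0908] [ 0.7559 -0.2874  0.1   ] [ 0.7529 -0.3011  0.1   ]
g- [ 0.748  -0.34    0.0925] [ 0.7428 -0.3323  0.1   ] [ 0.7411 -0.3432  0.1   ]
b+ [ 0.5165 -0.1672  0.0939] [ 0.5138 -0.1618  0.1   ] [ 0.5132 -0.1716  0.1   ]
b0 [ 0.5047 -0.2033  0.093 ] [ 0.5014 -0.1968  0.1   ] [ 0.5013 -0.2078  0.1   ]
b- [ 0.494  -0.2365  0.0953] [ 0.4919 -0.232   0.1   ] [ 0.4918 -0.2393  0.1   ]
```

```bash
cat >> h.py <<'E'
yaw=np.radians(-18.5)
X=np.array([np.cos(yaw),np.sin(yaw),0]); Y=np.array([-np.sin(yaw),np.cos(yaw),0]); Z=np.array([0,0,1.])
H0=np.array([.449,-.183,.098]); HG=H0+.184*X-.014*Z
def bar(th):  # bar centre at tipping angle
    c,s=np.cos(th),np.sin(th); return HG+X*(-.184*c+.014*s)+Z*(.014*c+.184*s)
def R(p,sg):
    p=np.radians(p); z=np.cos(p)*X-np.sin(p)*Z; y=sg*(np.sin(p)*X+np.cos(p)*Z); return np.column_stack([np.cross(y,z),y,z])
def tcp(g,Rm,back=0): return g-Rm[:,2]*(.078+back)
E
python3 - <<'E'
from h import *
np.set_printoptions(precision=1,suppress=True)
print(arm.get_state()["time"])
for p in (20,30,35,40,45,50,55,60,70):
  for sg in (1,-1):
    r=[]
    for g,b in ((bar(0),.12),(bar(0),0),(bar(.4),0)):
        q=arm.solve_ik(tcp(g,R(p,sg),b),R(p,sg)); r.append(None if q is None else np.round(q))
    print(p,sg,r)
E
```

```text
0.25
20 1 [None, None, None]
20 -1 [None, None, None]
30 1 [None, None, None]
30 -1 [None, None, None]
35 1 [None, None, None]
35 -1 [None, None, None]
40 1 [None, None, array([  77.,   12.,  -61.,  146.,  160.,   24., -155.])]
40 -1 [None, None, array([ 77.,  12., -61., 146., 160.,  24.,  25.])]
45 1 [None, None, array([  76.,    9.,  -59.,  143.,  154.,   14., -150.])]
45 -1 [None, None, array([ 76.,   9., -59., 143., 154.,  14.,  30.])]
50 1 [None, array([  75.,   24.,  -61.,  144.,  136.,   26., -127.]), None]
50 -1 [None, array([ 75.,  24., -61., 144., 136.,  26.,  53.]), None]
55 1 [array([ 46., -12., -25., 145., -31.,  12.,  30.]), array([  75.,   22.,  -61.,  141.,  117.,   20., -110.]), None]
55 -1 [array([  59.,  -13.,  -35.,  145.,  -43.,   14., -138.]), array([ 75.,  22., -61., 141., 117.,  20.,  70.]), None]
60 1 [array([ 50., -10., -28., 140., -18.,  19.,  18.]), array([ 75.,  22., -62., 138.,  92.,  18., -85.]), array([ 47.,   5., -30., 133.,  12.,  12., -11.])]
60 -1 [array([  57.,  -10.,  -35.,  140.,  -23.,   20., -157.]), array([ 66.,  18., -52., 138.,  92.,  13.,  93.]), array([ -44.,    6.,   67.,  136.,  -31.,   14., -149.])]
70 1 [array([ 49.,  -4., -29., 131.,  -4.,  33.,   5.]), array([ 37.,  13., -20., 132.,  17.,  16., -16.]), array([ 45.,   8., -28., 126.,   9.,  27.,  -8.])]
70 -1 [array([-52., -18.,  62., 133.,  29.,  38., 153.]), array([ -35.,   23.,   63.,  134.,  -60.,   25., -123.]), array([ -39.,   12.,   64.,  129.,  -25.,   28., -155.])]
```

Run:
```python
from h import *
np.set_printoptions(precision=1,suppress=True)
arm.move_joints([22,15,0,100,0,63.6,0])
s=arm.get_state(); print(s["time"],s["tcp_pos"].round(3),s["ee_rot"].round(2))
c=arm.read_camera("wrist"); cv2.imwrite("pics/w1.png",c["img"][:,:,::-1])
for p in (58,60,62,65):
    r=R(p,1)
    for g,b in ((bar(0),.13),(bar(0),.01),(bar(.2),.01),(bar(.4),.01)):
        q=arm.solve_ik(tcp(g,r,b),r); print(p,b,q)
```

```text
1.95 [ 0.5 -0.2  0.3] [[ 0.4  0.9  0. ]
 [ 0.9 -0.4 -0. ]
 [-0.   0.  -1. ]]
58 0.13 [ 20.7 -12.6  -1.9 142.9  -1.8  17.7   1.8]
58 0.01 [ 75.4  18.9 -61.5 139.8  98.6  15.8 -92.7]
58 0.01 [ 81.4  12.6 -66.2 137.6  68.   12.1 -63.8]
58 0.01 [ 75.9   5.4 -58.4 134.4  22.3  11.5 -20.2]
60 0.13 [ 20.9 -11.6  -2.1 140.9  -1.6  20.7   1.6]
60 0.01 [ 67.2  15.4 -52.1 138.6  84.9  11.7 -80.7]
60 0.01 [ 75.8  10.9 -60.1 136.3  50.6  12.2 -47.2]
60 0.01 [ 21.3   2.2  -2.8 134.4   0.4  13.5  -0.3]
62 0.13 [ 21.1 -10.6  -2.3 139.   -1.4  23.6   1.4]
62 0.01 [ 66.9  15.5 -52.1 137.2  70.1  12.7 -66.1]
62 0.01 [ 66.7   9.2 -50.5 135.   33.5  13.  -31.1]
62 0.01 [ 21.2   2.6  -2.7 132.9   0.4  16.5  -0.3]
65 0.13 [ 21.3  -8.9  -2.5 136.1  -1.   27.8   1.1]
65 0.01 [ 57.1  13.5 -41.4 135.3  44.5  12.7 -41.9]
65 0.01 [ 21.1   5.9  -2.6 134.1   1.   15.   -0.9]
65 0.01 [ 21.1   3.5  -2.6 130.7   0.4  20.8  -0.4]
```

View pics/w1.png

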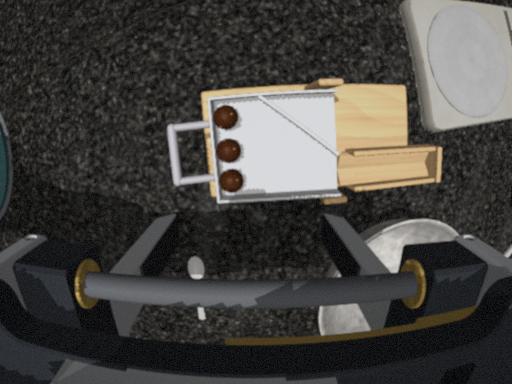

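The wrist view shows the bar from about (172,128) to (180,183), and balls at about (226,117), (229,150) and (231,181). I'll refine the positions with the fisheye model.

```bash
cat >> h.py <<'E'
def wplane(c,s,p,z):
    f=cal(c); v=np.array([p[0]-c["cx"],p[1]-c["cy"]]); r=np.hypot(*v); t=r/f
    d=np.array([*(v/r*np.sin(t)),np.cos(t)]); T=c["T_tool_cam"]
    o=s["ee_rot"]@T[:3,3]+s["tcp_pos"]; d=s["ee_rot"]@T[:3,:3]@d
    return o+d*(z-o[2])/d[2]
def loc(P): P=P-H0; return np.array([P@X,P@Y,P[2]])
E
python3 - <<'E'
from h import *
np.set_printoptions(precision=4,suppress=True)
s=arm.get_state(); c=arm.read_camera("wrist"); im=c["img"]
cv2.imwrite("pics/w1z.png",cv2.resize(im[75:215,155:360,::-1],None,fx=3.8,fy=3.8,interpolation=cv2.INTER_CUBIC))
g=im.astype(int); m=((g.max(2)<110)&(g[:,:,0]-g[:,:,2]>25)).astype(np.uint8); m[:,:212]=0; m[:,250:]=0; m[:100]=0;m[200:]=0
n,_,st,ce=cv2.connectedComponentsWithStats(m)
for i in range(1,n):
    if st[i,4]>60: print(st[i],ce[i],wplane(c,s,ce[i],.092),loc(wplane(c,s,ce[i],.092)))
E
```

```text
[214 106  23  22 386] [224.8653 116.7824] [ 0.5155 -0.1657  0.092 ] [ 0.0576  0.0375 -0.006 ]
[217 140  23  21 378] [227.7381 150.3016] [ 0.504  -0.2015  0.092 ] [ 0.058  -0.0001 -0.006 ]
[220 170  22  21 358] [230.5615 180.4581] [ 0.4936 -0.2344  0.092 ] [ 0.0586 -0.0346 -0.006 ]
```

View pics/w1z.png

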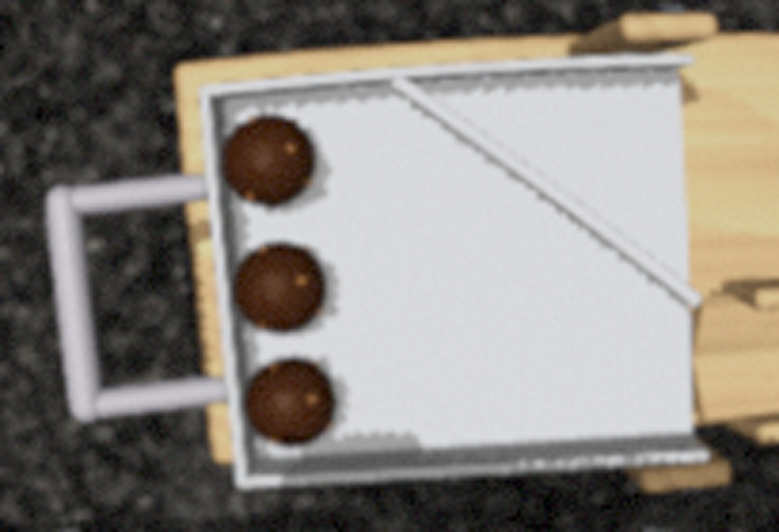

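The zoom shows the bar axis from (61,200) to (85,405), the back wall's inner face at about x=235 in the middle, and the outlet at the lower (-y) side.

Run:
```python
from h import *
np.set_printoptions(precision=4,suppress=True)
s=arm.get_state(); c=arm.read_camera("wrist")
q=lambda a,b:(155+a/3.8-.4,75+b/3.8-.4)
P={k:wplane(c,s,q(*v),z) for k,v,z in (('h+',(61,200),.098),('h-',(85,405),.098),('w+',(207,92),.097),('w-',(242,482),.097),('f+',(690,62),.109),('f-',(706,455),.109))}
for k in P: print(k,P[k],loc(P[k]))
for a,b in(('h-','h+'),('w-','w+'),('f-','f+')): d=P[b]-P[a]; print(np.degrees(np.arctan2(-d[0],d[1])))
for a,b in(('w+','f+'),('w-','f-')): d=P[b]-P[a]; print(np.degrees(np.arctan2(d[1],d[0])))
np.set_printoptions(precision=1,suppress=True)
for p in (64,66,67,68,70):
    r=R(p,1)
    for y in (0,.017,-.017):
      print(p,y,arm.solve_ik(tcp(bar(0)+y*Y,r,.01),r),arm.solve_ik(tcp(bar(.1)+y*Y,r,.01),r))
```

```text
h+ [ 0.4563 -0.1522  0.098 ] [-0.0029  0.0316 -0.    ]
h- [ 0.4377 -0.2105  0.098 ] [-0.002  -0.0296 -0.    ]
w+ [ 0.5075 -0.1407  0.097 ] [ 0.0421  0.0587 -0.001 ]
w- [ 0.4717 -0.2505  0.097 ] [ 0.0429 -0.0568 -0.001 ]
f+ [ 0.638  -0.1826  0.109 ] [0.1791 0.0603 0.011 ]
f- [ 0.6039 -0.2928  0.109 ] [ 0.1818 -0.055   0.011 ]
-17.697397932451576
-18.09706562178206
-17.20413814746281
-17.820844769560708
-17.76327718708369
64 0 [ 57.3  13.3 -41.5 136.1  49.5  11.6 -46.8] [ 57.3  10.5 -41.1 135.1  33.2  12.8 -31.1]
64 0.017 [ 54.5  13.2 -41.6 136.2  53.3  12.5 -53.1] [ 54.6  10.4 -41.2 135.2  37.6  13.4 -37.9]
64 -0.017 [ 69.1  15.9 -51.6 135.6  55.3  13.6 -49. ] [-17.6   9.4  42.1 137.  -40.   12.8  41.6]
66 0 [ 57.   13.7 -41.4 134.6  40.6  14.  -37.9] [ 20.9   8.   -2.5 134.6   1.5  13.4  -1.4]
66 0.017 [ 54.3  13.6 -41.5 134.8  43.9  14.7 -43.8] [ 18.5   7.9  -2.9 134.8   6.5  13.5  -8.8]
66 -0.017 [-16.5  12.9  41.6 136.5 -47.3  13.9  48.4] [ 23.4   8.1  -2.2 134.4  -3.5  13.5   5.9]
67 0 [ 20.6  10.3  -2.2 134.9   1.9  11.8  -1.8] [ 20.9   8.2  -2.5 133.9   1.4  14.9  -1.2]
67 0.017 [ 17.6  10.2  -1.9 135.1   6.8  11.8  -9.1] [ 18.6   8.1  -2.9 134.    5.7  15.   -7.9]
67 -0.017 [ 23.6  10.5  -2.6 134.7  -2.9  11.9   5.5] [ 23.2   8.4  -2.1 133.7  -2.9  15.    5.4]
68 0 [ 20.7  10.5  -2.3 134.2   1.8  13.3  -1.7] [ 20.8   8.4  -2.4 133.2   1.3  16.4  -1.2]
68 0.017 [ 18.   10.4  -2.3 134.4   6.2  13.3  -8.4] [ 18.6   8.3  -2.9 133.3   5.1  16.4  -7.3]
68 -0.017 [ 23.4  10.7  -2.3 134.   -2.5  13.4   5. ] [ 23.1   8.6  -2.  133.   -2.4  16.5   4.9]
70 0 [ 20.6  11.   -2.3 132.8   1.5  16.3  -1.4] [ 20.8   9.   -2.4 131.7   1.1  19.3  -1. ]
70 0.017 [ 18.2  10.9  -2.5 132.9   4.9  16.3  -7. ] [ 18.6   8.9  -2.9 131.8   4.   19.4  -6.2]
70 -0.017 [ 23.1  11.1  -2.1 132.5  -1.7  16.4   4.2] [ 22.9   9.1  -1.9 131.5  -1.7  19.4   4.1]
```

Yaw comes out at about -17.8° and the bar at about (0.448,-0.182). A 68° tool pitch keeps the front finger above the wall and the balls. I'll approach along the tool axis and check before clamping.

```bash
sed -i 's/-18.5/-17.8/; s/\[.449,-.183,.098\]/[.4478,-.182,.098]/' h.py
python3 - <<'E'
from h import *
np.set_printoptions(precision=3,suppress=True)
r=R(68,1)
arm.movep(tcp(bar(0),r,.13),r)
arm.movel(tcp(bar(0),r,.035),max_speed=.08)
s=arm.get_state(); print(s["time"],s["tcp_pos"]-tcp(bar(0),r,.035),s["joints"],s["ft_force"])
out=[]
for n in("scene","side","wrist"):
    c=arm.read_camera(n)["img"][:,:,::-1]
    if n=="scene": c=c[80:230,220:420]
    if n=="side": c=c[170:320,150:350]
    if n=="wrist": c=c[60:260,120:400]
    out.append(cv2.resize(c,(390,292),interpolation=cv2.INTER_CUBIC))
cv2.imwrite("pics/a2.png",np.vstack([np.hstack(out[:2]),np.hstack([out[2],out[2]*0])]))
E
```

```text
4.2 [ 0. -0.  0.] [ 20.928   6.484  -2.316 134.553  -0.221  16.933   1.075] [ 0.798 -0.882  0.818]
```

View pics/a2.png

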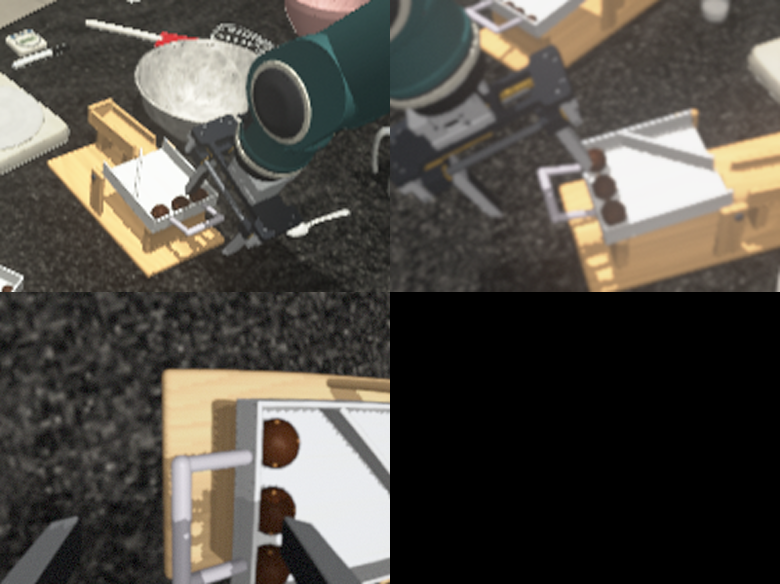

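The fingers straddle the bar: it is at wrist column 250, between the fingertips. The front finger is above the wall, so I'll advance 25 mm and look again.

Run:
```python
from h import *
np.set_printoptions(precision=3,suppress=True)
r=R(68,1)
arm.movel(tcp(bar(0),r,.011),max_speed=.04)
s=arm.get_state(); print(s["time"],s["tcp_pos"]-tcp(bar(0),r,.011),s["joints"],s["ft_force"])
out=[]
for n in("scene","side","wrist"):
    c=arm.read_camera(n)["img"][:,:,::-1]
    if n=="scene": c=c[130:220,270:390]
    if n=="side": c=c[210:300,210:330]
    if n=="wrist": c=c[90:300,110:390]
    out.append(cv2.resize(c,(390,292),interpolation=cv2.INTER_CUBIC))
cv2.imwrite("pics/a3.png",np.vstack([np.hstack(out[:2]),np.hstack([out[2],out[2]*0])]))
```

```text
5.1 [-0.  0. -0.] [ 20.675  10.238  -2.124 134.4     0.244  13.388   0.632] [ 0.729 -0.276  0.402]
```

View pics/a3.png

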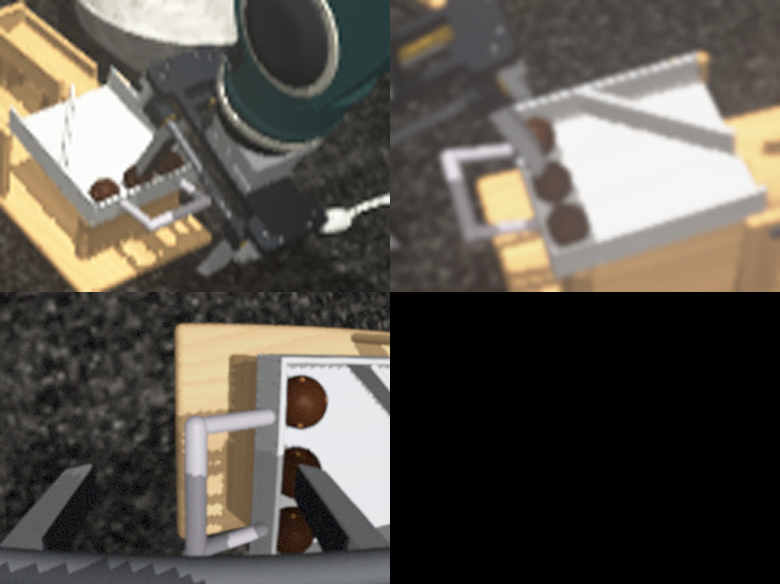

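The finger hangs over the back wall clear of the balls, with no contact force. Clamping now.

Run:
```python
from h import *
np.set_printoptions(precision=3,suppress=True)
r=R(68,1)
arm.clamp()
s=arm.get_state(); print(s["time"],s["tcp_pos"]-tcp(bar(0),r,.011),s["opening"],s["ft_force"],s["wrist_torque"])
out=[]
for n in("scene","side","wrist"):
    c=arm.read_camera(n)["img"][:,:,::-1]
    if n=="scene": c=c[130:220,270:390]
    if n=="side": c=c[210:300,210:330]
    if n=="wrist": c=c[90:300,110:390]
    out.append(cv2.resize(c,(390,292),interpolation=cv2.INTER_CUBIC))
cv2.imwrite("pics/a4.png",np.vstack([np.hstack(out[:2]),np.hstack([out[2],out[2]*0])]))
```

```text
6.525 [ 0. -0.  0.] 0.00905577298436117 [ 2.99  -0.938 -1.039] [-0.152 -0.389 -0.011]
```

View pics/a4.png

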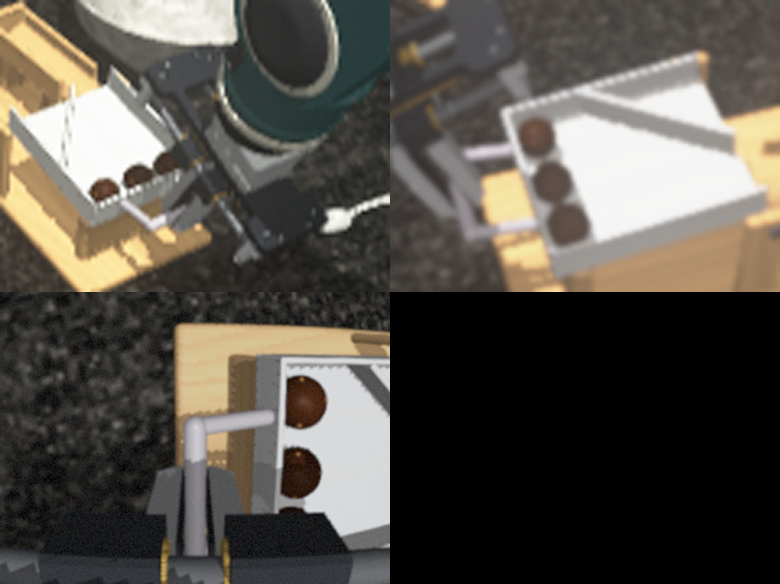

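The bar is gripped (opening 9.1 mm) with low forces. Now I'll tip the tray along the arc.

```bash
cat >> h.py <<'E'
def arc(a,b,n,v,r,back=.011):
    for t in np.linspace(a,b,n+1)[1:]: arm.movel(tcp(bar(t),r,back),max_speed=v)
    s=arm.get_state(); print("t",round(s["time"],2),"open",round(s["opening"],4),"F",s["ft_force"].round(1),"q6",s["joints"][5].round(1))
def shot(name,k=0):
    out=[]
    for n in("scene","side"):
        c=arm.read_camera(n)["img"][:,:,::-1]
        c=c[110:230,235:395] if n=="scene" else c[190:310,210:370+40][:,:160+40]
        out.append(cv2.resize(c,(390,int(390*c.shape[0]/c.shape[1]))))
    h=max(o.shape[0] for o in out); out=[cv2.copyMakeBorder(o,0,h-o.shape[0],0,0,0) for o in out]
    cv2.imwrite(f"pics/{name}.png",np.hstack(out))
E
python3 - <<'E'
from h import *
r=R(68,1)
arc(0,.08,2,.05,r)
arc(.08,.2,2,.06,r); shot("b1")
arc(.2,.36,3,.06,r); shot("b2"); arm.wait(1); shot("b3")
im=[cv2.imread(f"pics/b{i}.png") for i in(1,2,3)]; v=np.vstack(im); print(v.shape); cv2.imwrite("pics/bb.png",v[:,:] if v.shape[0]<=600 else cv2.resize(v,None,fx=.66,fy=.66))
E
```

```text
t 7.28 open 0.0091 F [ 6.9 -1.8 -3.5] q6 15.8
t 7.94 open 0.0084 F [ 2.7 -1.6 -3.4] q6 19.5
t 8.99 open 0.009 F [-11.7   4.1   3.3] q6 24.3
(876, 780, 3)
```

View pics/bb.png

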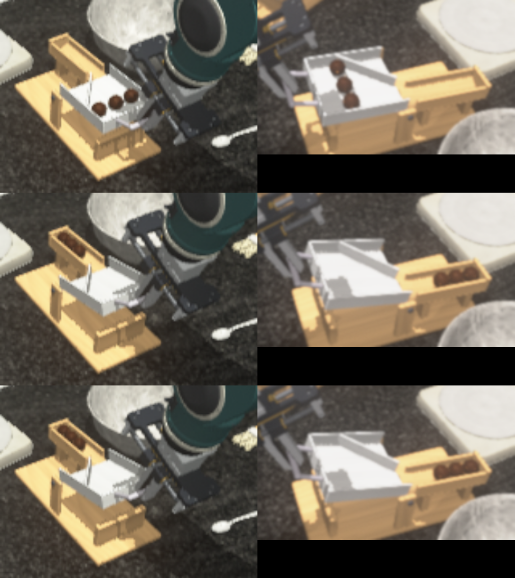

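All three pralines lie in a row in the groove, at side-view position about (460,272). Next I'll lower the tray, release it and retreat.

Run:
```python
from h import *
r=R(68,1)
arc(.36,0,7,.06,r)
arm.gripper_open()
s=arm.get_state(); print(s["time"],s["opening"],s["ft_force"].round(1)); shot("c1")
arm.movel(tcp(bar(0),r,.13),max_speed=.08)
s=arm.get_state(); print(s["time"],s["tcp_pos"],s["ft_force"].round(1))
arm.wait(.5); shot("c2")
c=arm.read_camera("wrist")["img"][:,:,::-1]; 
v=np.vstack([cv2.imread("pics/c1.png"),cv2.imread("pics/c2.png")]); cv2.imwrite("pics/cc.png",v); cv2.imwrite("pics/cw.png",c)
```

```text
t 12.35 open 0.0091 F [-3.1  1.9 -0.4] q6 13.4
13.6917 0.09406607615839713 [-0.6  0.9  0.9]
15.4333 [ 0.37359377 -0.15814896  0.29048655] [0.  0.7 0.5]
```

View pics/cc.png

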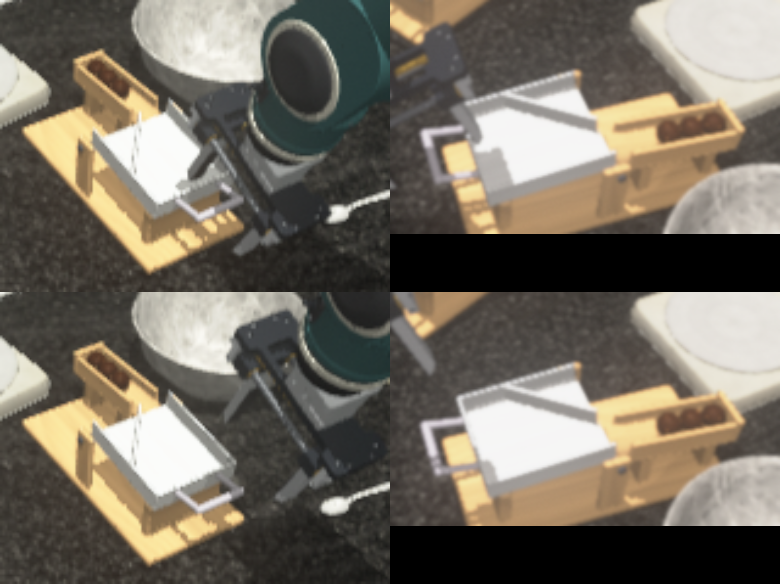

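View pics/cw.png

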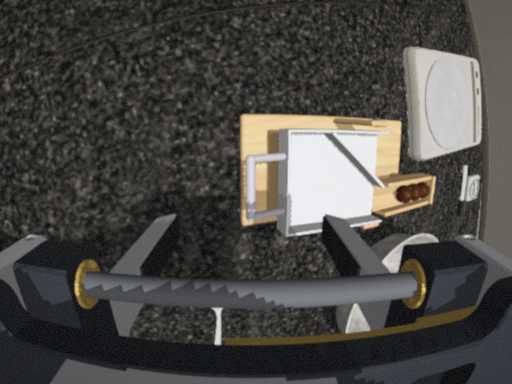

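The tray looks down and empty, with three balls against the end stop. I'll run a numeric before/after check on both handles, then hand in.

Run:
```python
from h import *
for n,boxes in (("scene",{"large":(190,205,305,340),"small":(180,280,120,245)}),("side",{"large":(245,290,222,250),"small":(135,210,185,295)})):
    c=arm.read_camera(n)["img"]; o=cv2.imread(f"pics/{n}0.png")[:,:,::-1]
    d=cv2.GaussianBlur(cv2.absdiff(c,np.ascontiguousarray(o)),(3,3),0).max(2)
    for k,(a,b,e,f) in boxes.items(): print(n,k,d[a:b,e:f].mean().round(2),np.percentile(d[a:b,e:f],99))
    if n=="scene": cv2.imwrite("pics/d.png",np.hstack([cv2.resize(x[120:225,235:345,::-1],None,fx=3.5,fy=3.5) for x in(o,c)]))
```

```text
scene large 15.42 86.0
scene small 0.78 1.0
side large 7.53 60.41000000000008
side small 15.18 177.0
```

View pics/d.png

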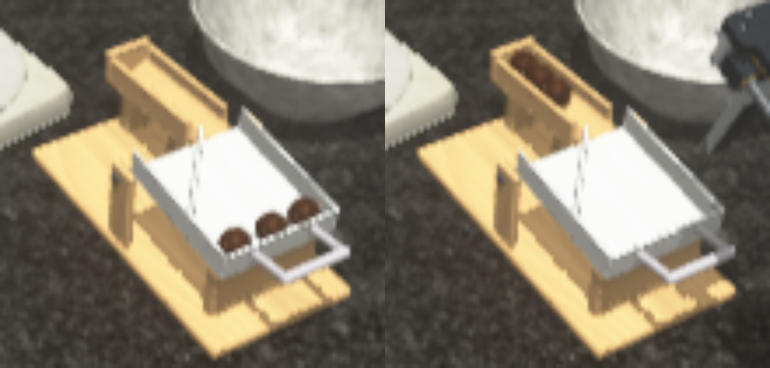

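```bash
python3 -c "
from rig import arm
s=arm.get_state();print(s['time'],s['ft_force']);arm.sign_off()"
```

```text
16.1833 [ 0.50119756 -0.30464455  0.42144236]
the job is handed in; nothing more can be done
```

The three large pralines are in their groove, the large tray is back down and released, and I handed the job in at 16.2 s. No verdict is reported.

**What I did:** I located the bar handle with the scene, side and wrist cameras. I gripped it from behind with the tool pitched 68° below horizontal, so the front finger cleared the tray wall and the pralines. I tipped the tray along its hinge arc to about 0.36 rad, held it for a second, lowered it, opened the gripper and backed off.

**Last checks:**
- **Pralines:** all three views show them in one row against the groove's end stop, and they looked the same in shots taken several seconds apart. I did not measure their positions in the groove numerically.
- **Large tray:** the handle corner is at the same pixel in the before and after scene crops. The image differences there (mean 15.4 in scene, 7.5 in side) were not close to zero; I put that down to the gripper's shadow and the moved pralines.
- **Small tray:** it is unchanged in the scene view (mean difference 0.78). The side view gave 15.2 there, which I take to be the arm blocking that region, so that check tells us nothing.
- **Forces:** the force readings I took peaked at about 13 N while tipping. They were under 1 N once the arm had backed off.

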